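Snap the filing rest onto the vise's anchor pin

ROBOT

A 6-joint arm with a two-finger parallel gripper is mounted at the origin on the work surface. World frame = base frame: x ahead of the robot, y to its left, z up, the work surface at z = 0. Lengths are in m, angles in rad, forces in N, time in s.
With the tool pointing down it reaches from about 0.275 to 0.75 m from the base axis. Payload 10.2 kg.
Tool frame: the origin (TCP) lies on the centre line of the jaws, within the pads' length; the fingertips stand 22 mm ahead of it and the grasp point (between the pads) lies 3 mm ahead of it; z points along the fingers, x is the direction in which the jaws open and shut, and the axes are right-handed (so a half turn about z gives the same grasp; the last joint's range is limited). The gripper opens to 85 mm and grips with 20 to 120 N. Pads are 22 mm wide; open, the fingers measure 114 mm over their backs; the gripper's body (76 mm by 85 mm) begins 54 mm behind the grasp point. The pads swing forward as they close: fully open they stand 13 mm farther back than shut.
Start: joints at [1.089, 0.313, 1.498, -0, 1.331, -0.223], TCP at [0.134, 0.508, 0.253] pointing down, gripper open.
Joint ranges: [-2.94, 2.94], [-0.97, 2.17], [0.19, 2.56], [-1.23, 4.37], [0.02, 3.11], [-2.88, 2.88]. Speed limits (rad/s): [2.39, 2.39, 3.01, 3.14, 3.14, 3.14].

INTERFACE

Orientations are given as a unit quaternion [w, x, y, z].
In Python, from rig import bot gives the robot as it stands.
- The arm moves only by the tool step_arm, never from a script. Its argument "commands" is a list of rows, each a list of 3 entries, a list of its own where there are three numbers: the turn, a rotation vector about the tool's x, y, z in degrees, then the shift along the tool's x, y, z in cm, then the finger opening in cm, from 0 to 8.54. A call has exactly 10 rows; each row is the pose to reach, as a shift and turn from the pose measured when the call began, along the tool's axes at that moment; what a row does not reach only later rows make up. A row lasts 1/8 s, in which the tool goes at most 62.5 mm and 10.7 degrees, less where a joint would pass 70% of its speed; a pose out of reach is approached as far as the arm can. A call with a gripper value outside its range is refused whole. The fingers move at their own pace and stop on an object; "force" is the grip in N (left out, the last holds). Time passes only in rows, so rows that repeat a pose let the fingers close, or fill a call up. It gives the time, the measured TCP pose, the force and the opening at its end, in the units of the state.
- bot.get_obs(): the state, without advancing time (a new reading comes with each control period).
- bot.grab_frame(name): name is "scene" or "top" or "wrist"; returns a dict with "img" (480x640x3 uint8, red, green, blue), "depth" (480x640 float32, m along the optical axis (not along the pixel's ray), 0 where there is no reading), "mtx" (3x3 intrinsics, pixels), "distortion" ([k1, k2, p1, p2, k3] as OpenCV has them; the pictures are not rectified), "eye" and "orientation" of the camera in the world. Camera axes: x right, y up, looking along -z (the intrinsics and any distortion apply to the point x, -y, -z); pixel columns grow to the right and rows downward; lengths in m; the calibration is good to about 2 mm. A picture is of the moment at which its call begins.
- bot.finish_job(): hands the job in, once; it reports no verdict.
The state is a dict: "clock": time; "q": joint angles; "joint_vel": joint speeds; "joint_torque": joint torques, N m; "tool_pos": TCP position; "tcp_rot": TCP orientation; "ft_force": force on the tool from outside, world axes, zero at the start; "torque": the same for the moment, N m; "opening": opening from 0.0 (shut) to 1.0 (fully open).
Only numpy, scipy, OpenCV 4.12 (cv2) and the standard library are available. Lean on these libraries where they do the work, as an engineer would, in place of code of your own. Each camera call takes 0.05 s, during which the arm holds its last target.

TASK

Hook the loose filing rest to the little bench vise: push the mouth of its snap hook gently onto the vise's brass-capped anchor pin until the pin has pushed the sprung latch aside, is fully home, and the latch has flipped shut behind it. Then draw the rest back lightly for a moment until the shut latch takes the pull, to prove that it holds, and leave the rest hooked and standing flat on the desk with nothing touching it. Never ram or wrench it against the vise, and leave the other things where they are.

Things in the scene. Friction and masses are not known exactly. Their poses are not given: they have to be found in the camera images.
- rest_grip (a point): Middle of the walnut fin that is the filing rest's handle, 42 mm above the desk. The rest (0.3 to 0.65 kg, loose, standing) is a dark steel base 55 x 56 mm, 20 mm high, from 30 mm behind to 25 mm ahead of this point, with a steel fork (the hook) in front. Fin: 12 mm thick (y), 40 long (x), 20 to 60 mm above the desk. Axes: x towards the hook's mouth, y to its left, z up.
- throat (a point): Where the pin's centre lies in the hook when fully home, touching the throat bottom: 75 mm ahead of the handle's middle on its middle plane, 16 mm above the desk; same axes. The throat is 13 mm wide between two straight arms, 8 to 24 mm above the desk.
- mouth (a point): The hook's mouth, 44 mm ahead of the throat point, same axes: flared lips about 27 mm apart at their ends, narrowing to the 13 mm throat 13 mm farther in.
- latch (a joint): Turn of the brass latch in rad: 0 shut (across the throat), 1.55 folded back. Pivot on the left arm 10 mm off the middle, 21 mm ahead of the throat point; 16 mm long. Opens only inwards; the spring resists the pin with about 3 to 7 N. It flips shut behind the pin only when the pin is within about 2 mm of the throat bottom; shut, it leaves the rest 14 mm of play, then holds against a pull.
- vise: Small aluminium bench vise, fixed, gripping a walnut bead rod crosswise. Origin on the desk under the middle of a slot in its 4 mm thick, 46 mm wide steel tongue, which ends 29 mm before the origin. x towards the vise's body (push the hook along +x), y left, z up. Body from 73 mm beyond the origin, 90 mm wide, 104 mm high; rod 170 mm long. More than 20 N from the rest would harm it.
- slot (a point): Middle of the slot, on top of the tongue, 4 mm above the desk; axes of the vise. In it stands the upright anchor pin: steel, 10 mm diameter, under a 22 mm wide brass cap 31 to 37 mm above the desk, so the hook goes on from the front, below the cap. The pin is clamped firmly anywhere from 20 mm nearer to 20 mm farther along x than this point (0 in y); that is not measured: feel or see it.
- dish: White ceramic ring dish, 90 mm across, 24 mm high, loose; bystander. Origin: centre of its underside.
- vial: Lapis blue glass vial, 32 mm diameter, 75 mm high, loose; bystander. Origin: centre of its underside.
- file: Steel hand file with a wooden handle, 212 mm long along its x, 20 mm wide, 18 mm high, loose; bystander. Origin on the desk near its middle.
- blanks: Three square walnut blanks in a brass band, 150 mm long along its x, 46 mm wide, 17 mm high, loose; bystander. Origin: centre of its underside.
- tin: Round aluminium tin, 64 mm diameter, 45 mm high, loose; bystander. Origin: centre of its underside.
Things that resemble listed ones, but are neither listed nor needed, are in the scene too. Several things look just like the part that bears rest_grip: the one meant starts farthest to the robot's right. There is more than one size of the vise; the job needs the larger.

How it is judged:
By the outcome, as a careful person would: the job done as asked, in the order asked, and still so for the second after the job is handed in, with the robot touching nothing.
It also fails if it takes over 70 s, if anything falls off the work surface, if the arm or the gripper's body presses on something with over 40 N, if the wrist force passes 120 N, or if a joint passes its speed limit or range.

## Working session

There is one attempt and no reset: what is moved stays moved. The work goes in short steps, Python scripts to look and compute and a tool call to move; the robot and the scene stay as the last step left them, time stands still between calls to the robot, and variables do not carry over. Pictures are saved under pics/ and viewed, and the job is handed in when it is done.

Besides the shell and the picture viewer there is one more tool, called after "Request:" as name([rows], argument=value, ...), one row to a line, values as JSON. step_arm: Moves the arm, as the interface text tells. Its arguments: {"type":"object","properties":{"commands":{"type":"array"},"force":{"type":"number"}},"required":["commands"]}

```bash
mkdir -p pics; ls; cat > h.py <<'E'
import numpy as np, cv2
from scipy.spatial.transform import Rotation as R
from rig import bot
def grab(n,save=None):
    f=bot.grab_frame(n)
    if save: cv2.imwrite('pics/'+save,f['img'][:,:,::-1])
    np.savez('/tmp/'+n+'.npz',**{k:np.array(v) for k,v in f.items()})
    return f
def load(n): return dict(np.load('/tmp/'+n+'.npz'))
def rot(f):
    o=np.array(f['orientation'])
    if o.shape==(3,3): return o
    return R.from_quat([o[1],o[2],o[3],o[0]]).as_matrix()
def ray(f,uv):
    uv=np.array(uv,float).reshape(-1,1,2)
    p=cv2.undistortPoints(uv,np.array(f['mtx']),np.array(f['distortion'])).reshape(-1,2)
    d=np.c_[p[:,0],-p[:,1],-np.ones(len(p))]
    return d@rot(f).T
def plane(f,uv,z):
    d=ray(f,uv);e=np.array(f['eye']);return e+d*((z-e[2])/d[:,2])[:,None]
def cloud(f,uv):
    uv=np.array(uv).reshape(-1,2);dp=np.array(f['depth'])[uv[:,1].astype(int),uv[:,0].astype(int)]
    return np.array(f['eye'])+ray(f,uv)*dp[:,None]
def proj(f,P):
    c=(np.array(P).reshape(-1,3)-np.array(f['eye']))@rot(f)
    c=c*[1,-1,-1]
    return cv2.projectPoints(c,np.zeros(3),np.zeros(3),np.array(f['mtx']),np.array(f['distortion']))[0].reshape(-1,2)
E
python3 - <<'E'
from h import *
for n in('scene','top','wrist'):
    f=grab(n,n+'0.png');print(n,f['eye'],f['orientation'],np.array(f['mtx'])[0,0],f['distortion'])
print(bot.get_obs())
E
```

```text
pics
scene [1.10904277 0.6965616  0.69406262] [0.28954    0.13973748 0.4414099  0.83773344] 532.2691475381309 [-0.00319824  0.          0.          0.          0.        ]
top [ 0.36618243 -0.04210264  1.04899462] [ 0.70895062  0.05283083 -0.06306883 -0.70044289] 489.68575802051464 [-0.11743673  0.          0.          0.          0.        ]
wrist [0.06930737 0.52355289 0.37376737] [ 0.78550907 -0.10567929 -0.08071163  0.60439476] 387.325873604203 [-0.08638124  0.          0.          0.          0.        ]
{'clock': 0.15, 'q': array([ 1.08858948e+00,  3.13319082e-01,  1.49825905e+00, -1.25074157e-05,
        1.33098130e+00, -2.23422994e-01]), 'joint_vel': array([ 0.0015121 , -0.00097592, -0.00241912, -0.00085536,  0.00139213,
       -0.00148502]), 'joint_torque': array([ 1.09438450e-03, -4.12366247e+01, -2.59797621e+01, -2.05293641e-04,
        3.23942048e-03, -7.13465170e-06]), 'tool_pos': array([0.13429623, 0.50735837, 0.25286907]), 'tcp_rot': array([ 2.08159939e-04,  7.92433567e-01,  6.09958038e-01, -4.36316340e-04]), 'ft_force': array([-0.73894728,  0.03364393, -0.07165409]), 'torque': array([-0.00271193, -0.06891933, -0.0196613 ]), 'opening': 1.003295916141356}
```

View pics/top0.png

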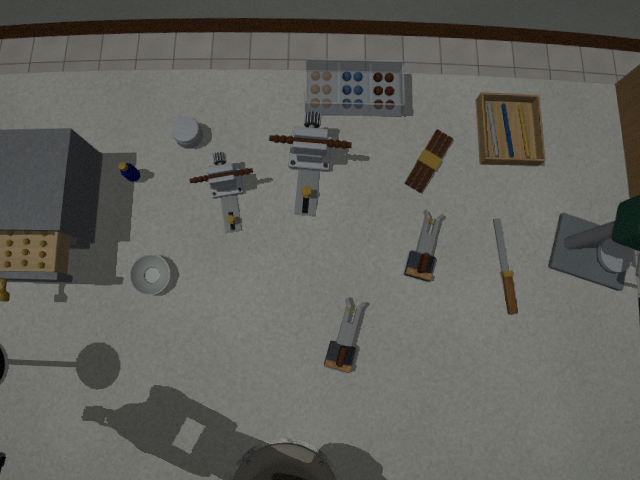

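View pics/scene0.png

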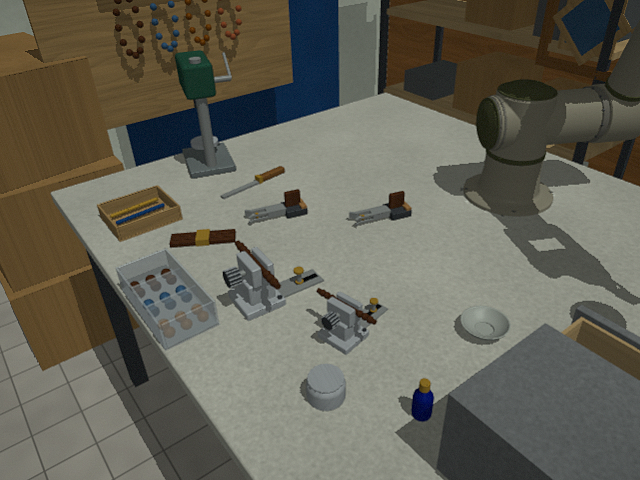

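View pics/wrist0.png

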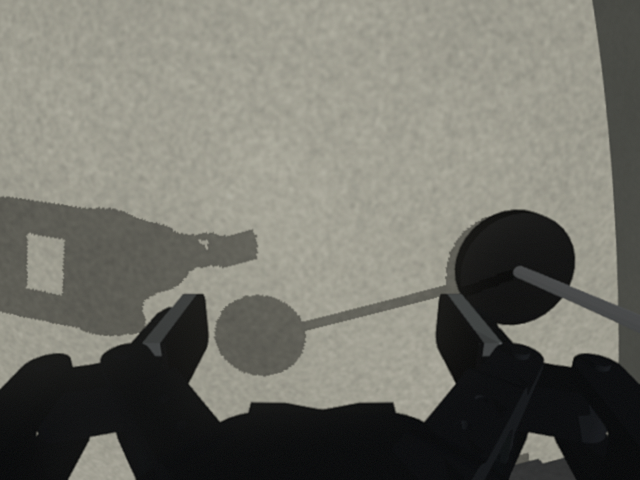

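The top view shows the target rest at about (424,245), the one farthest right. The larger vise is at (310,150), with its tongue and brass cap at about (306,195), and both open toward +x. Next I'll zoom in and measure.

```bash
python3 - <<'E'
from h import *
f=load('top');im=f['img']
a=cv2.resize(im[200:290,390:470],None,fx=6,fy=6,interpolation=cv2.INTER_CUBIC)
b=cv2.resize(im[110:220,265:355],None,fx=5,fy=5,interpolation=cv2.INTER_CUBIC)
H=max(a.shape[0],b.shape[0]);a=cv2.copyMakeBorder(a,0,H-a.shape[0],0,0,0);b=cv2.copyMakeBorder(b,0,H-b.shape[0],0,0,0)
o=np.hstack([a,b])[:, :, ::-1]; o=cv2.convertScaleAbs(o,alpha=1.6); print(o.shape)
s=800/o.shape[1] if o.shape[1]>800 else 1
cv2.imwrite('pics/zoom1.png',cv2.resize(o,None,fx=s,fy=s)); print(s)
E
```

```text
(550, 930, 3)
0.8602150537634409
```

View pics/zoom1.png

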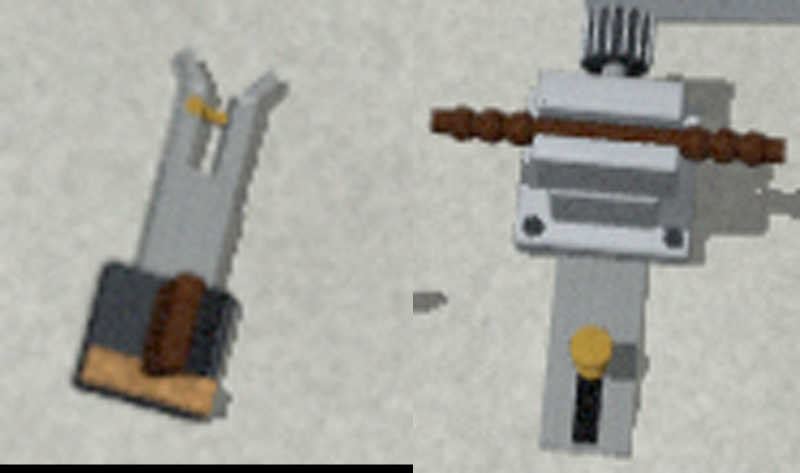

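```bash
cat > m1.py <<'E'
from h import *
f=load('top');im=f['img']
hsv=cv2.cvtColor(im,cv2.COLOR_RGB2HSV)
def pts(m,x0,y0,x1,y1):
    mm=np.zeros(m.shape,bool);mm[y0:y1,x0:x1]=m[y0:y1,x0:x1];v,u=np.nonzero(mm);return np.c_[u,v]
def show(name,uv,z):
    P=plane(f,uv,z)[:,:2].astype(np.float32); r=cv2.minAreaRect(P*1000)
    c=P.mean(0);w,v=np.linalg.eigh(np.cov((P-c).T));d=v[:,1]*np.sign(v[0,1])
    C=cloud(f,uv)
    print(name,len(uv),'mean',c.round(4),'rect',np.round(r[0],1),np.round(r[1],1),'axis',np.degrees(np.arctan2(d[1],d[0])).round(2),'z',np.percentile(C[:,2],[10,50,90]).round(4))
    return P
allm=np.ones(im.shape[:2],bool)
# depth based
def depthmask(x0,y0,x1,y1,zl,zh):
    uv=pts(allm,x0,y0,x1,y1);C=cloud(f,uv);k=(C[:,2]>zl)&(C[:,2]<zh);return uv[k],C[k]
uv,C=depthmask(390,200,460,290,.055,.065);show('fin top',uv,.06)
uv,C=depthmask(390,200,460,290,.012,.028);show('hook+base',uv,.022)
uv,C=depthmask(290,150,325,220,.034,.040);show('cap',uv,.037)
uv,C=depthmask(290,150,325,220,.002,.008);show('tongue',uv,.004)
for i,(a,b) in enumerate([(.05,.11)]):pass
uv,C=depthmask(260,125,360,155,.07,.2);print(np.percentile(C[:,2],[5,50,95]))
h=hsv
rod=(h[...,0]<14)&(h[...,1]>90)&(h[...,2]<140)
uv=pts(rod,262,125,360,158);show('rod',uv,.1)
# gray tongue
E
python3 m1.py
```

```text
fin top 112 mean [ 0.4878 -0.2816] rect [ 488.2 -281.7] [12.5 40.3] axis -16.42 z [0.0569 0.0595 0.062 ]
hook+base 1016 mean [ 0.5191 -0.2898] rect [ 531.  -293.7] [ 56.4 150.3] axis -16.17 z [0.018  0.0228 0.0259]
cap 95 mean [ 0.6576 -0.0379] rect [671.5 -42.2] [54.1 81.8] axis -2.78 z [0.0347 0.0369 0.0393]
tongue 859 mean [ 0.6454 -0.0377] rect [643.5 -38.8] [115.8  75.5] axis -3.56 z [0.0025 0.0042 0.0064]
[0.08131416 0.09806843 0.10600571]
rod 315 mean [ 0.7284 -0.0471] rect [727.9 -43.7] [164.9  14.9] axis 85.82 z [0.0931 0.0961 0.0989]
```

```bash
cat >> m1.py <<'E'
print('----')
cap=(h[...,0]>14)&(h[...,0]<30)&(h[...,1]>130)
uv=pts(cap,290,175,325,215);P=show('capcol',uv,.037)
# tongue: edges from gradient per row
g=cv2.cvtColor(im,cv2.COLOR_RGB2GRAY).astype(float)
for v in range(160,222,3): print(v,g[v,290:326].astype(int))
E
python3 m1.py | sed -n '/----/,$p'
```

```text
----
capcol 90 mean [ 0.6383 -0.0369] rect [635.3 -36.8] [30.8 17.1] axis 3.34 z [0.008  0.0361 0.0394]
160 [113  77  77  54 110 118 117  80  60  64  58  57  58  59  62  60  60  60
  58  60  61  57  56  59  59  62  58  58  59  60  59  62  67  70  72  69]
163 [ 87  43  40  34  36  81 121 121 121 121 118 120 117 121 119 119 119 117
 120 121 120 118 120 120 118 109 107 106  96  95  95 108 115  75  49  42]
166 [ 90  96  95  99  98  96  99 101 104 108 108 108 111 113 118 116 118 119
 117 115 121 116 117 119 120 121 120 119 119 119 117 119 117  89  41  38]
169 [120 116  86  86  87  87  86  83  81  79  80  64  70  69  66  73  70  66
  70  69  66  69  61  55  60  57  64  64  66  70  71  79  84  88  88  90]
172 [120 124 125 125 123 120 116 119 100  93  92  92  91  91  93  92  91  92
  94  91  91  93  91  90  92  91  92  88  92  81 121 122 116 119 123 124]
175 [126 119 119 122 120 120 121 120  96  93  93  89  90  91  92  90  88  90
  93  90  92  89  91  91  91  91  94  91  85  81 123 125 125 122 123 123]
178 [119 120 121 124 122 119 121 114  93  92  94  91  94  89  92  93  93  93
  94  94  95 
[... 1474 characters left out ...]
40  20  11  17   7  25
  79  90  93  94  94  91  92  88  82 126 121 117 121 122 123 126 124 124]
211 [112 112 115 117 105  95  95  96  90  93  94  94  16  16  12   5  12  25
  92  94  93  92  91  95  92  93 126 125 125 123 122 125 125 120 121 119]
214 [118 119 119 120 110  96 101  94  96 100  97  93  86  81  84  89  87  91
  92  88  91  92  90  91  93  87 126 129 128 128 124 124 125 125 125 124]
217 [118 117 119 121 123 122 126 122 118 117 120 123 121 124 123 122 123 126
 126 124 122 124 126 126 123 121 118 121 122 121 119 122 125 124 122 121]
220 [122 121 120 120 118 121 121 122 121 121 121 124 125 123 123 116 121 127
 128 126 125 127 121 123 120 124 122 122 123 124 124 124 124 125 126 124]
```

```bash
cat > m2.py <<'E'
from h import *
f=load('top');im=f['img']
g=cv2.cvtColor(im,cv2.COLOR_RGB2GRAY).astype(float)
L=[];Rr=[]
for v in list(range(171,188))+list(range(199,213)):
    r=g[v]
    def cross(a,b,t):
        for u in range(a,b):
            if (r[u]-t)*(r[u+1]-t)<=0 and r[u]!=r[u+1]: return u+(r[u]-t)/(r[u]-r[u+1])
    l=cross(290,303,108); q=cross(312,324,104)
    if l:L.append((l,v))
    if q:Rr.append((q,v))
def fit(uv,z):
    P=plane(f,uv,z)[:,:2];x,y=P.T
    for _ in range(3):
        k=np.polyfit(x,y,1);e=abs(np.polyval(k,x)-y);ok=e<max(2*np.median(e),.0008);x,y=x[ok],y[ok]
    print('yaw',np.degrees(np.arctan(k[0])).round(2),'y@.6',np.polyval(k,.6).round(4),'y@.66',np.polyval(k,.66).round(4));return k
a=fit(L,.004);b=fit(Rr,.002)
print('end',plane(f,[(295,215.6),(305,215.6),(315,215)],.004).round(4))
# cap: bright top only
hsv=cv2.cvtColor(im,cv2.COLOR_RGB2HSV)
m=((hsv[...,0]>14)&(hsv[...,0]<30)&(hsv[...,1]>130)).astype(np.uint8)
print(m[180:204,296:318])
V=im.max(2);print(V[183:202,299:316])
E
python3 m2.py
```

```text
yaw -4.37 y@.6 -0.0105 y@.66 -0.0151
yaw -4.37 y@.6 -0.0595 y@.66 -0.0641
end [[ 0.5928 -0.0134  0.004 ]
 [ 0.5931 -0.0352  0.004 ]
 [ 0.5948 -0.057   0.004 ]]
[[0 0 0 0 0 0 0 0 0 0 0 0 0 0 0 0 0 0 0 0 0 0]
 [0 0 0 0 0 0 0 0 0 0 0 0 0 0 0 0 0 0 0 0 0 0]
 [0 0 0 0 0 0 0 0 0 0 0 0 0 0 0 0 0 0 0 0 0 0]
 [0 0 0 0 0 0 0 0 0 0 0 0 0 0 0 0 0 0 0 0 0 0]
 [0 0 0 0 0 0 0 0 0 0 0 0 0 0 0 0 0 0 0 0 0 0]
 [0 0 0 0 0 0 0 0 0 0 0 0 0 0 0 0 0 0 0 0 0 0]
 [0 0 0 0 0 0 0 0 0 1 1 1 0 0 0 0 0 0 0 0 0 0]
 [0 0 0 0 0 0 0 1 1 1 1 1 1 1 0 0 0 0 0 0 0 0]
 [0 0 0 0 0 0 1 1 1 1 1 1 1 1 1 0 0 0 0 0 0 0]
 [0 0 0 0 0 0 1 1 1 1 1 1 1 1 1 0 0 0 0 0 0 0]
 [0 0 0 0 0 0 1 1 1 1 1 1 1 1 1 0 0 0 0 0 0 0]
 [0 0 0 0 0 0 1 1 1 1 1 1 1 1 1 0 0 0 0 0 0 0]
 [0 0 0 0 0 0 1 1 1 1 1 1 1 1 1 0 0 0 0 0 0 0]
 [0 0 0 0 0 0 1 1 1 1 1 1 1 1 1 0 0 0 0 0 0 0]
 [0 0 0 0 0 0 0 1 1 1 1 1 1 1 0 0 0 0 0 0 0 0]
 [0 0 0 0 0 0 0 0 1 1 1 1 1 1 0 0 0 0 0 0 0 0]
 [0 0 0 0 0 0 0 0 1 1 1 1 1 0 0 0 0 0 0 0 0 0]
 [0 0 0 0 0 0 0 0 1 1 1 1 1 0 0 0 0 0 0 0 0 0]
 [0 0 0 0 0 0 0 0 0 0 1 1 0 0 0 0 0 0 0 0 0 0]
 [0 0 0 0 0 0 0 0 0 0 0 0 0 0 0 0 0 0 0 0 0 0]

[... 838 characters left out ...]
 85 110 113 112 110 112 107 108 110  99  62  52  54  55  52]
 [ 92  93  97  99 106 111 112 108 105 107 100  80  53  57  53  59  51]
 [ 96  94  92  83  99 102 104 103 101  95  72  56  58  53  56  54  57]
 [ 95  94  92  87  97  88  87  90  79  68  57  58  53  57  53  53  54]
 [ 94  96  93  96  83 100  99  94  90  71  58  58  56  54  56  58  53]
 [ 94  96  94  95  37  63  89  90  86  65  64  73  55  55  57  56  53]
 [ 98  94  94  93  35  15  25  38  18  24  78  94  73  77  72  73  75]
 [ 95  96  97  96  22  12  19  11  18  16  84  94  97  94  92  95  94]
 [ 94  94  96  97  17  12  18   1  14  30  93  95  90  92  91  91  94]
 [ 95  94  96  97  19  14  11   7  26  31  97  96  93  93  93  95  94]]
```

```bash
python3 - <<'E'
from h import *
f=load('top')
print(plane(f,[(306.2,190.0),(306.4,189.8)],.037), plane(f,[(306.5,196.8)],.004))
f=load('scene')
a=cv2.resize(f['img'][250:340,230:350],None,fx=6,fy=6,interpolation=cv2.INTER_CUBIC)[:,:,::-1]
cv2.imwrite('pics/sz.png',cv2.convertScaleAbs(a,alpha=1.5))
print(proj(f,[(.6425,-.038,.037),(.6425,-.038,.004),(.488,-.2817,.06)]))
E
```

```text
[[ 0.64183801 -0.03714178  0.037     ]
 [ 0.64228521 -0.03756223  0.037     ]] [[ 0.63539929 -0.03785393  0.004     ]]
[[296.34012318 268.2960339 ]
 [297.20456424 280.94337019]
 [290.91953394 190.36863238]]
```

View pics/sz.png

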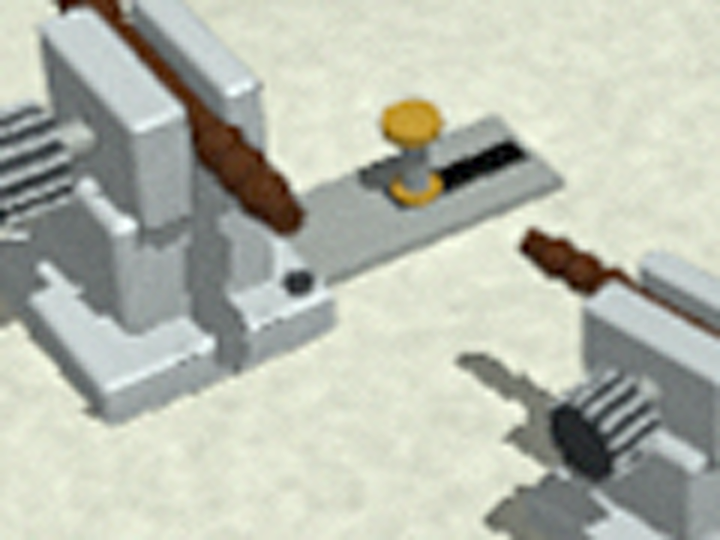

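```bash
cat >> h.py <<'E'
def tcp():
    o=bot.get_obs();q=o['tcp_rot'];return np.array(o['tool_pos']),R.from_quat([q[1],q[2],q[3],q[0]]),o
def tgt(yaw): # tool y along world yaw (deg), z down ; tool x = left
    c,s=np.cos(np.radians(yaw)),np.sin(np.radians(yaw))
    return R.from_matrix(np.array([[-s,c,0],[c,s,0],[0,0,-1]]).T)
def delta(pos,yaw):
    p,r,o=tcp();d=r.inv().apply(np.array(pos)-p)*100
    t=(r.inv()*tgt(yaw)).as_rotvec(degrees=True)
    print('t',round(o['clock'],2),'turn',t.round(2),'shift cm',d.round(3),'F',np.round(o['ft_force'],2),'M',np.round(o['torque'],3),'open',round(o['opening'],3))
E
python3 - <<'E'
from h import *
f=load('scene');print(plane(f,[(298.7,269.7)],.037))
delta((.488,-.2817,.15),-16.3)
E
```

```text
[[ 0.64146117 -0.0310743   0.037     ]]
t 0.15 turn [-0.01  0.05  1.47] shift cm [-67.217  54.387  10.339] F [-0.74  0.03 -0.07] M [-0.003 -0.069 -0.02 ] open 1.003
```

Request:
step_arm([
  [[0, 0, 0.2], [-5, 4, 0.5], 8.5],
  [[0, 0, 0.5], [-9.5, 7.7, 1.5], 8.5],
  [[0, 0, 0.8], [-14, 11.3, 2.5], 8.5],
  [[0, 0, 1], [-18.5, 15, 3.5], 8.5],
  [[0, 0, 1.2], [-23, 18.6, 4.5], 8.5],
  [[0, 0, 1.4], [-27.5, 22.2, 5.5], 8.5],
  [[0, 0, 1.4], [-32, 25.9, 6.5], 8.5],
  [[0, 0, 1.4], [-36.5, 29.5, 7.5], 8.5],
  [[0, 0, 1.4], [-41, 33.2, 8.5], 8.5],
  [[0, 0, 1.4], [-45.5, 36.8, 9], 8.5],
])

```text
clock: 1.4
tool_pos: [0.3738, -0.0287, 0.1629]
tcp_rot: [0.0, 0.8, 0.6, -0.0]
ft_force: [1.3, 0.0, 0.1]
opening: 0.998
```

```bash
python3 - <<'E'
from h import *
delta((.488,-.2817,.15),-16.3)
E
```

```text
t 1.4 turn [-0.03  0.04  0.03] shift cm [-21.086  18.048   1.294] F [1.26 0.03 0.11] M [-0.001 -0.005  0.018] open 0.998
```

Request:
step_arm([
  [[0, 0, 0], [-4, 3.4, 0.3], 8.5],
  [[0, 0, 0], [-8, 6.8, 0.6], 8.5],
  [[0, 0, 0], [-12, 10.2, 0.9], 8.5],
  [[0, 0, 0], [-16, 13.7, 1.1], 8.5],
  [[0, 0, 0], [-19, 16.3, 1.2], 8.5],
  [[0, 0, 0], [-21.1, 18, 1.3], 7],
  [[0, 0, 0], [-21.1, 18, 1.3], 6],
  [[0, 0, 0], [-21.1, 18, 1.3], 5],
  [[0, 0, 0], [-21.1, 18, 1.3], 5],
  [[0, 0, 0], [-21.1, 18, 1.3], 5],
])

```text
clock: 2.65
tool_pos: [0.4875, -0.2812, 0.1502]
tcp_rot: [0.0, 0.8, 0.6, -0.0]
ft_force: [-0.6, -0.0, 0.0]
opening: 0.586
```

```bash
python3 - <<'E'
from h import *
f=grab('wrist','w1.png')
delta((.488,-.2817,.047),-16.3)
print(proj(f,[(.488,-.2817,.06),tuple(np.array([.488,-.2817,.016])+.119*np.array([np.cos(-.2845),np.sin(-.2845),0]))]))
E
```

```text
t 2.7 turn [-0.01  0.05  0.06] shift cm [-0.014  0.062 10.32 ] F [0.09 0.59 0.08] M [0.04  0.016 0.016] open 0.589
[[323.06033881 251.77921785]
 [322.63139313 381.09996327]]
```

View pics/w1.png

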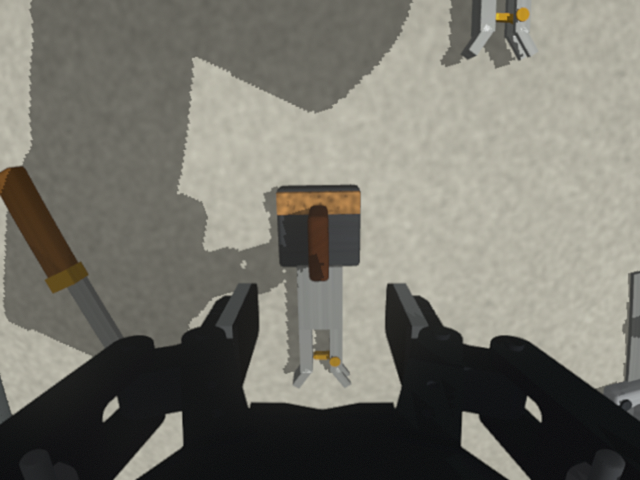

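```bash
python3 - <<'E'
from h import *
f=load('wrist')
vv,uu=np.mgrid[190:300,260:380];uv=np.c_[uu.ravel(),vv.ravel()]
C=cloud(f,uv);k=(C[:,2]>.053)&(C[:,2]<.068)
P=C[k];print(np.median(P[:,2]),cv2.minAreaRect((P[:,:2]*1000).astype(np.float32)))
Q=plane(f,uv[k],.06);print(cv2.minAreaRect((Q[:,:2]*1000).astype(np.float32)))
print(cv2.minAreaRect(uv[k].astype(np.float32)))
k=(C[:,2]>.014)&(C[:,2]<.026);print(np.median(C[k][:,2]))
print(cv2.minAreaRect((C[k][:,:2]*1000).astype(np.float32)))
E
```

```text
0.06006429818466194 ((485.8761291503906, -284.2772521972656), (11.979779243469238, 39.46367263793945), 74.24138641357422)
((485.1533508300781, -284.0860595703125), (11.811521530151367, 40.03936767578125), 73.99066162109375)
((317.5, 247.5), (67.0, 21.0), 90.0)
0.021011754163356877
((495.23260498046875, -286.9276428222656), (55.90498733520508, 75.9759521484375), 73.90474700927734)
```

```bash
python3 - <<'E'
from h import *
delta((.487,-.283,.047),-16.1)
E
```

```text
t 2.7 turn [-0.01  0.05 -0.14] shift cm [-1.660e-01  3.000e-03  1.032e+01] F [0.09 0.59 0.08] M [0.04  0.016 0.016] open 0.589
```

Request:
step_arm([
  [[0, 0, 0], [-0.17, 0, 2.5], 5],
  [[0, 0, 0], [-0.17, 0, 5], 4.5],
  [[0, 0, 0], [-0.17, 0, 7.5], 4],
  [[0, 0, 0], [-0.17, 0, 9.5], 3.5],
  [[0, 0, 0], [-0.17, 0, 10.3], 3],
  [[0, 0, 0], [-0.17, 0, 10.3], 2.5],
  [[0, 0, 0], [-0.17, 0, 10.3], 2],
  [[0, 0, 0], [-0.17, 0, 10.3], 1.6],
  [[0, 0, 0], [-0.17, 0, 10.3], 1.2],
  [[0, 0, 0], [-0.17, 0, 10.3], 0.8],
], force=40)

```text
clock: 3.95
tool_pos: [0.4872, -0.2832, 0.0478]
tcp_rot: [0.001, 0.8, 0.6, -0.0]
ft_force: [-0.5, 1.1, 6.6]
opening: 0.134
```

```bash
python3 - <<'E'
from h import *
delta((.487,-.283,.047),-16.1)
E
```

```text
t 3.95 turn [ 0.04  0.08 -0.14] shift cm [ 0.017 -0.029  0.085] F [-0.47  1.11  6.6 ] M [0.126 0.114 0.016] open 0.134
```

Request:
step_arm([
  [[0, 0, 0], [0, 0, -0.05], 0.8],
  [[0, 0, 0], [0, 0, -0.1], 0.8],
  [[0, 0, 0], [0, 0, -0.15], 0.8],
  [[0, 0, 0], [0, 0, -0.15], 0.8],
  [[0, 0, 0], [0, 0, -0.2], 0.8],
  [[0, 0, 0], [0, 0, -0.4], 0.8],
  [[0, 0, 0], [0, 0, -0.6], 0.8],
  [[0, 0, 0], [0, 0, -0.8], 0.8],
  [[0, 0, 0], [0, 0, -0.8], 0.8],
  [[0, 0, 0], [0, 0, -0.8], 0.8],
], force=50)

```text
clock: 5.2
tool_pos: [0.4872, -0.2832, 0.0558]
tcp_rot: [0.001, 0.8, 0.6, -0.0]
ft_force: [-0.4, -0.1, -4.2]
opening: 0.133
```

```bash
python3 - <<'E'
from h import *
f=grab('wrist','w2.png')
f=grab('scene','s2.png')
delta((.488,-.0255,.055),-4.37)
cv2.imwrite('pics/s2z.png',cv2.resize(f['img'][140:240,230:330],None,fx=6,fy=6,interpolation=cv2.INTER_CUBIC)[:,:,::-1])
E
```

```text
t 5.3 turn [  0.03   0.08 -11.87] shift cm [24.767 -7.13   0.038] F [-0.98  0.28 -4.23] M [0.013 0.05  0.06 ] open 0.132
```

View pics/w2.png

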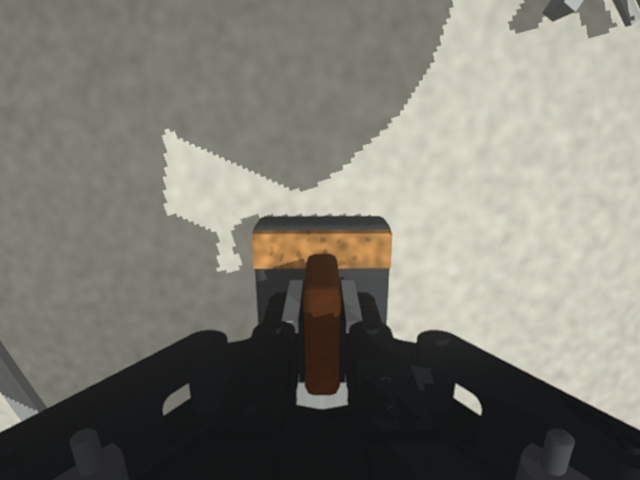

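View pics/s2z.png

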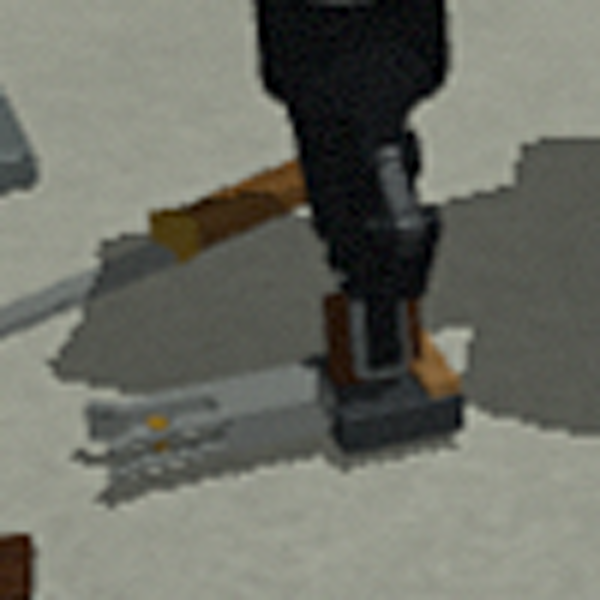

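Request:
step_arm([
  [[0, 0, -1], [2.5, -0.7, 0], 0.8],
  [[0, 0, -2.5], [6, -1.7, 0], 0.8],
  [[0, 0, -4], [10, -2.9, 0], 0.8],
  [[0, 0, -6], [14, -4, 0], 0.8],
  [[0, 0, -8], [18, -5.2, 0], 0.8],
  [[0, 0, -10], [21.5, -6.2, 0], 0.8],
  [[0, 0, -11], [23.5, -6.8, 0], 0.8],
  [[0, 0, -11.9], [24.8, -7.1, 0], 0.8],
  [[0, 0, -11.9], [24.8, -7.1, 0], 0.8],
  [[0, 0, -11.9], [24.8, -7.1, 0], 0.8],
])

```text
clock: 6.55
tool_pos: [0.4885, -0.026, 0.0554]
tcp_rot: [0.001, 0.734, 0.68, -0.0]
ft_force: [0.1, 0.3, -5.1]
opening: 0.133
```

```bash
python3 - <<'E'
from h import *
f=grab('top','t3.png');s=grab('scene','s3.png')
delta((.488,-.0255,.055),-4.37)
a=cv2.resize(f['img'][165:285,260:350],None,fx=5,fy=5,interpolation=cv2.INTER_CUBIC)[:,:,::-1]
cv2.imwrite('pics/t3z.png',cv2.convertScaleAbs(a,alpha=1.6))
a=cv2.resize(s['img'][220:320,260:390],None,fx=6,fy=6,interpolation=cv2.INTER_CUBIC)[:,:,::-1]
cv2.imwrite('pics/s3z.png',cv2.convertScaleAbs(a,alpha=1.4))
E
```

```text
t 6.65 turn [ 0.03  0.09 -0.04] shift cm [ 0.047 -0.05   0.038] F [ 1.02  0.5  -4.45] M [-0.017 -0.032 -0.01 ] open 0.133
```

View pics/t3z.png

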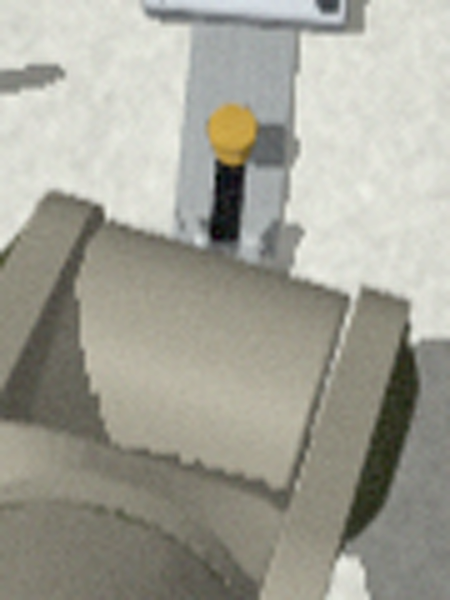

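View pics/s3z.png

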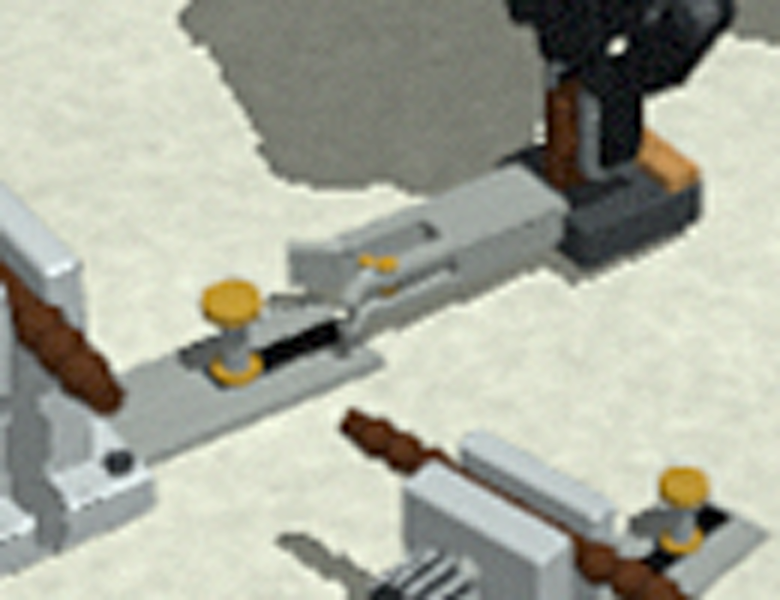

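```bash
python3 - <<'E'
from h import *
p,r,o=tcp();yaw=np.radians(-4.37);u=np.array([np.cos(yaw),np.sin(yaw),0]);n=np.array([-u[1],u[0],0])
dz=.008
g=np.array([p[0],p[1],0])
def q(a,b,z): return g+a*u+b*n+[0,0,z+dz]
K=[q(-.02,.006,.06),q(-.02,-.006,.06),q(.02,-.006,.06),q(.02,.006,.06)]
T=[q(.119,.0135,.024),q(.119,-.0135,.024),q(.106,.0065,.024),q(.106,-.0065,.024),q(.07,.0065,.024),q(.07,-.0065,.024)]
B=[q(.025,.028,.02),q(-.03,.028,.02)]
pin=np.array([.642,-.0382,0])
C=[pin+[.011*np.cos(t),.011*np.sin(t),.037] for t in np.linspace(0,6.28,24)]
for nm,box,s in(('top',(265,165,335,235),8),('scene',(260,220,390,320),6)):
    f=load(nm);x0,y0,x1,y1=box
    a=cv2.convertScaleAbs(cv2.resize(f['img'][y0:y1,x0:x1],None,fx=s,fy=s,interpolation=cv2.INTER_CUBIC)[:,:,::-1],alpha=1.5).copy()
    def z(P): return ((proj(f,P)-[x0,y0]+.5)*s-.5).astype(int)
    for P,c in((K,(0,0,255)),(T,(255,0,255)),(B,(255,0,0)),(C,(0,255,0))):
        for x,y in z(P): cv2.circle(a,(int(x),int(y)),3,c,-1)
    cv2.imwrite(f'pics/ov_{nm}.png',a)
E
```

```text
(no output)
```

View pics/ov_top.png

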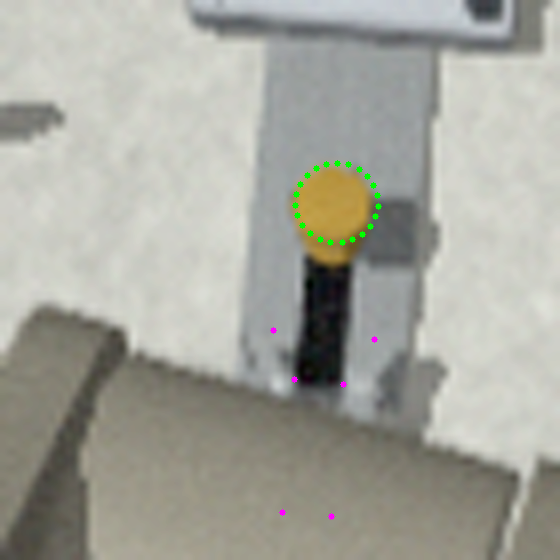

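View pics/ov_scene.png

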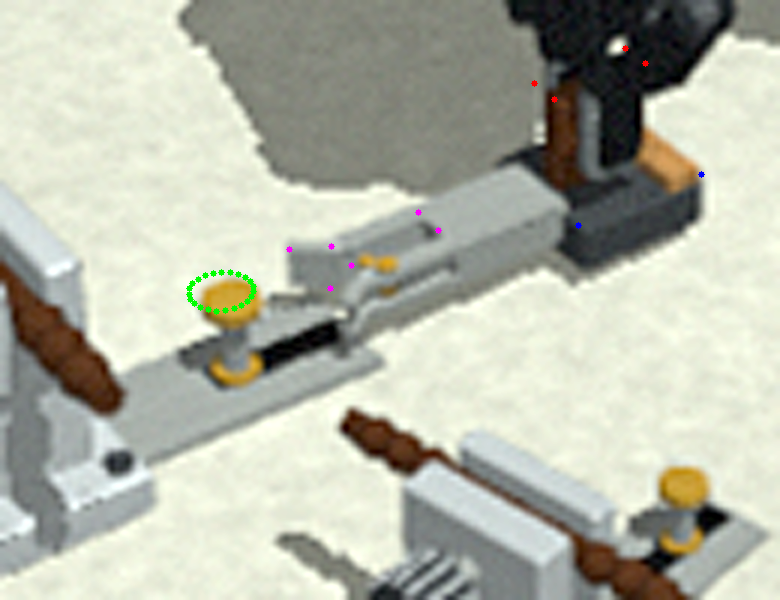

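```bash
python3 - <<'E'
from h import *
f=load('top');a=f['img'][198:222,285:325][:,:,::-1].astype(float)
a=np.clip((a-20)*2.2,0,255).astype(np.uint8)
a=cv2.resize(a,None,fx=16,fy=16,interpolation=cv2.INTER_NEAREST)
f=load('scene');b=f['img'][250:300,290:350][:,:,::-1].astype(float)
b=np.clip((b-20)*1.8,0,255).astype(np.uint8)
b=cv2.resize(b,None,fx=11,fy=11,interpolation=cv2.INTER_CUBIC)
cv2.imwrite('pics/a.png',a);cv2.imwrite('pics/b.png',b)
E
```

```text
(no output)
```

View pics/a.png

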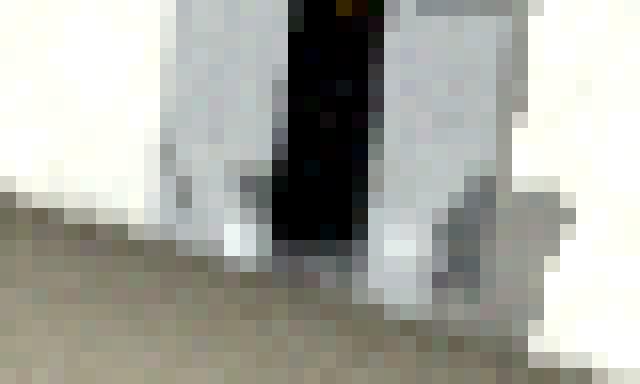

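View pics/b.png

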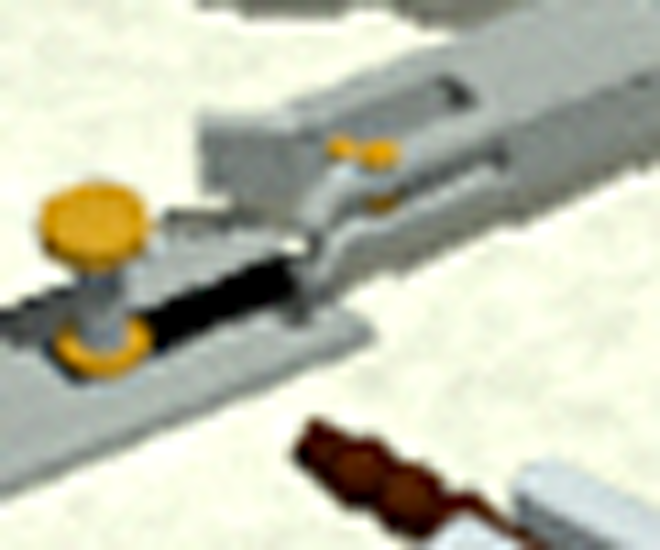

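```bash
cat >> h.py <<'E'
PIN=np.array([.642,-.038,0]);U=np.array([np.cos(np.radians(-4.37)),np.sin(np.radians(-4.37)),0])
def go(d,z,pin=PIN):
    x=pin-(.075+d)*U; x[2]=z; p=tcp()[0]; print('target',x.round(4),'now d',round(float((pin-p)@U-.075),4)); delta(x,-4.37)
E
python3 -c "
from h import *
go(.040,.049)"
```

```text
target [ 0.5273 -0.0292  0.049 ] now d 0.079
t 6.65 turn [ 0.03  0.09 -0.04] shift cm [-0.023  3.901  0.64 ] F [ 1.02  0.5  -4.45] M [-0.017 -0.032 -0.01 ] open 0.133
```

Request:
step_arm([
  [[0, 0, 0], [0, 0.4, 0.1], 0.8],
  [[0, 0, 0], [0, 0.9, 0.2], 0.8],
  [[0, 0, 0], [0, 1.4, 0.3], 0.8],
  [[0, 0, 0], [0, 1.9, 0.4], 0.8],
  [[0, 0, 0], [-0.02, 2.4, 0.5], 0.8],
  [[0, 0, 0], [-0.02, 2.9, 0.64], 0.8],
  [[0, 0, 0], [-0.02, 3.4, 0.64], 0.8],
  [[0, 0, 0], [-0.02, 3.9, 0.64], 0.8],
  [[0, 0, 0], [-0.02, 3.9, 0.64], 0.8],
  [[0, 0, 0], [-0.02, 3.9, 0.64], 0.8],
], force=40)

```text
clock: 7.9
tool_pos: [0.5272, -0.0291, 0.0489]
tcp_rot: [0.001, 0.734, 0.679, -0.0]
ft_force: [-0.2, 0.3, -4.3]
opening: 0.132
```

```bash
cat > look.py <<'E'
from h import *
import sys
n=sys.argv[1]
f=load('top') if 0 else grab('top'); s=grab('scene')
a=f['img'][165:225,275:335][:,:,::-1].astype(float)
a=cv2.resize(np.clip((a-10)*2,0,255).astype(np.uint8),None,fx=6.5,fy=6.5,interpolation=cv2.INTER_CUBIC)
b=s['img'][250:300,275:325][:,:,::-1].astype(float)
b=cv2.resize(np.clip((b-15)*1.8,0,255).astype(np.uint8),(390,390),interpolation=cv2.INTER_CUBIC)
cv2.imwrite(f'pics/{n}.png',np.hstack([a,b]))
E
python3 look.py l1; python3 -c "
from h import *
go(.028,.049)"
```

```text
target [ 0.5393 -0.0302  0.049 ] now d 0.0402
t 8.0 turn [ 0.02  0.09 -0.04] shift cm [-2.000e-03  1.216e+00  1.000e-03] F [ 0.8   0.19 -3.66] M [-0.017  0.028  0.008] open 0.134
```

View pics/l1.png

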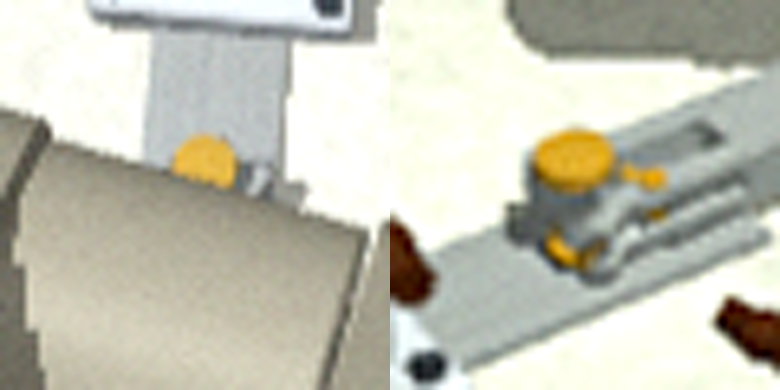

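Request:
step_arm([
  [[0, 0, 0], [0, 0.15, 0], 0.8],
  [[0, 0, 0], [0, 0.3, 0], 0.8],
  [[0, 0, 0], [0, 0.45, 0], 0.8],
  [[0, 0, 0], [0, 0.6, 0], 0.8],
  [[0, 0, 0], [0, 0.75, 0], 0.8],
  [[0, 0, 0], [0, 0.9, 0], 0.8],
  [[0, 0, 0], [0, 1.05, 0], 0.8],
  [[0, 0, 0], [0, 1.2, 0], 0.8],
  [[0, 0, 0], [0, 1.2, 0], 0.8],
  [[0, 0, 0], [0, 1.2, 0], 0.8],
])

```text
clock: 9.25
tool_pos: [0.5388, -0.03, 0.0489]
tcp_rot: [0.0, 0.734, 0.679, -0.001]
ft_force: [-4.2, 0.9, -4.7]
opening: 0.138
```

```bash
python3 look.py l2; python3 -c "
from h import *
go(.024,.049)"
```

```text
target [ 0.5433 -0.0305  0.049 ] now d 0.0284
t 9.35 turn [-0.03  0.08 -0.03] shift cm [-0.01   0.445 -0.01 ] F [-3.19  1.1  -3.35] M [ 0.058  0.602 -0.001] open 0.135
```

View pics/l2.png

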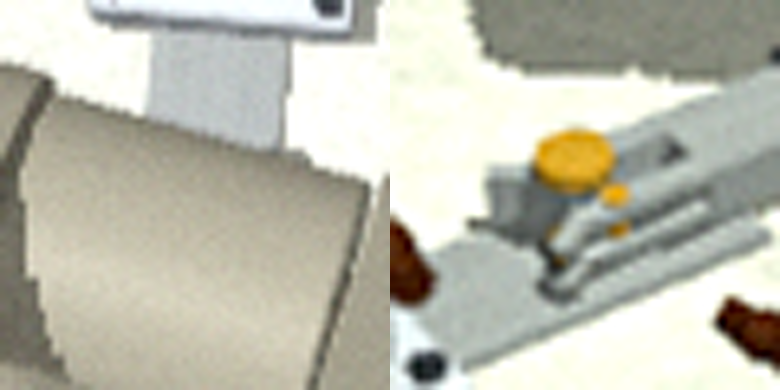

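Request:
step_arm([
  [[0, 0, 0], [0, 0.05, 0], 0.8],
  [[0, 0, 0], [0, 0.1, 0], 0.8],
  [[0, 0, 0], [0, 0.15, 0], 0.8],
  [[0, 0, 0], [0, 0.2, 0], 0.8],
  [[0, 0, 0], [0, 0.25, 0], 0.8],
  [[0, 0, 0], [0, 0.3, 0], 0.8],
  [[0, 0, 0], [0, 0.35, 0], 0.8],
  [[0, 0, 0], [0, 0.4, 0], 0.8],
  [[0, 0, 0], [0, 0.4, 0], 0.8],
  [[0, 0, 0], [0, 0.4, 0], 0.8],
])

```text
clock: 10.6
tool_pos: [0.5426, -0.0302, 0.0487]
tcp_rot: [-0.0, 0.734, 0.679, -0.001]
ft_force: [-4.3, 0.9, -3.8]
opening: 0.133
```

```bash
python3 -c "
from h import *
go(.018,.049)"
```

```text
target [ 0.5493 -0.0309  0.049 ] now d 0.0247
t 10.6 turn [-0.07  0.07 -0.03] shift cm [-0.015  0.671 -0.026] F [-4.34  0.86 -3.79] M [0.215 0.811 0.039] open 0.133
```

Request:
step_arm([
  [[0, 0, 0], [0, 0.1, 0], 0.8],
  [[0, 0, 0], [0, 0.2, 0], 0.8],
  [[0, 0, 0], [0, 0.3, 0], 0.8],
  [[0, 0, 0], [0, 0.4, 0], 0.8],
  [[0, 0, 0], [0, 0.5, 0], 0.8],
  [[0, 0, 0], [0, 0.6, 0], 0.8],
  [[0, 0, 0], [0, 0.7, 0], 0.8],
  [[0, 0, 0], [0, 0.8, 0], 0.8],
  [[0, 0, 0], [0, 0.8, 0], 0.8],
  [[0, 0, 0], [0, 0.8, 0], 0.8],
])

```text
clock: 11.85
tool_pos: [0.5502, -0.0303, 0.0483]
tcp_rot: [-0.001, 0.734, 0.68, -0.001]
ft_force: [-3.9, 3.3, -6.3]
opening: 0.131
```

```bash
python3 -c "
from h import *
go(.010,.049)"
```

```text
target [ 0.5572 -0.0315  0.049 ] now d 0.0171
t 11.85 turn [-0.15  0.02  0.  ] shift cm [-0.067  0.709 -0.072] F [-3.91  3.28 -6.29] M [0.702 0.727 0.299] open 0.131
```

Request:
step_arm([
  [[0, 0, 0], [0.03, 0.1, -0.02], 0.8],
  [[0, 0, 0], [0.05, 0.2, -0.04], 0.8],
  [[0, 0, 0], [0.05, 0.3, -0.05], 0.8],
  [[0, 0, 0], [0.05, 0.4, -0.05], 0.8],
  [[0, 0, 0], [0.05, 0.5, -0.05], 0.8],
  [[0, 0, 0], [0.05, 0.6, -0.05], 0.8],
  [[0, 0, 0], [0.05, 0.7, -0.05], 0.8],
  [[0, 0, 0], [0.05, 0.7, -0.05], 0.8],
  [[0, 0, 0], [0.05, 0.7, -0.05], 0.8],
  [[0, 0, 0], [0.05, 0.7, -0.05], 0.8],
])

```text
clock: 13.1
tool_pos: [0.5575, -0.0303, 0.0489]
tcp_rot: [-0.0, 0.734, 0.68, -0.001]
ft_force: [0.1, 3.6, -5.1]
opening: 0.132
```

```bash
python3 look.py l3; python3 -c "
from h import *
go(.005,.049)"
```

```text
target [ 0.5622 -0.0319  0.049 ] now d 0.0099
t 13.2 turn [-0.1   0.03  0.  ] shift cm [-0.122  0.485 -0.013] F [ 1.8   3.54 -4.82] M [ 0.792 -0.044  0.293] open 0.133
```

View pics/l3.png

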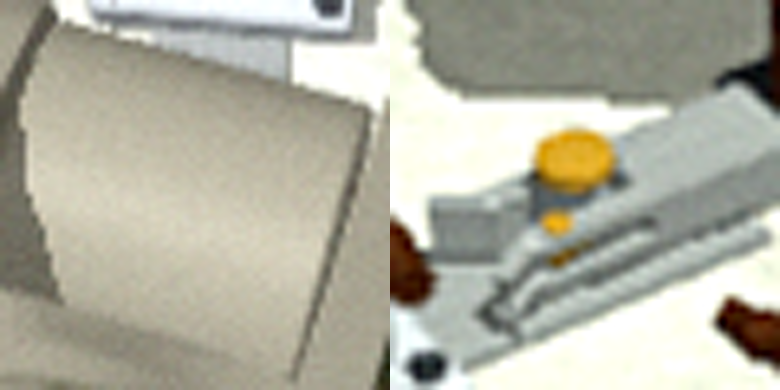

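Request:
step_arm([
  [[0, 0, 0], [0.02, 0.1, 0], 0.8],
  [[0, 0, 0], [0.02, 0.15, 0], 0.8],
  [[0, 0, 0], [0.02, 0.2, 0], 0.8],
  [[0, 0, 0], [0.02, 0.25, 0], 0.8],
  [[0, 0, 0], [0.02, 0.3, 0], 0.8],
  [[0, 0, 0], [0.02, 0.35, 0], 0.8],
  [[0, 0, 0], [0.02, 0.4, 0], 0.8],
  [[0, 0, 0], [0.02, 0.5, 0], 0.8],
  [[0, 0, 0], [0.02, 0.5, 0], 0.8],
  [[0, 0, 0], [0.02, 0.5, 0], 0.8],
], force=30)

```text
clock: 14.45
tool_pos: [0.5625, -0.0309, 0.0489]
tcp_rot: [-0.0, 0.734, 0.68, -0.001]
ft_force: [-0.2, -0.1, -4.9]
opening: 0.135
```

```bash
python3 -c "
from h import *
go(.0,.049)"
```

```text
target [ 0.5672 -0.0323  0.049 ] now d 0.0048
t 14.45 turn [-0.1   0.05 -0.02] shift cm [-0.106  0.483 -0.01 ] F [-0.24 -0.11 -4.89] M [-0.03   0.042 -0.028] open 0.135
```

Request:
step_arm([
  [[0, 0, 0], [0, 0.03, 0], 0.8],
  [[0, 0, 0], [0, 0.06, 0], 0.8],
  [[0, 0, 0], [0, 0.09, 0], 0.8],
  [[0, 0, 0], [0, 0.12, 0], 0.8],
  [[0, 0, 0], [0, 0.15, 0], 0.8],
  [[0, 0, 0], [0, 0.18, 0], 0.8],
  [[0, 0, 0], [0, 0.2, 0], 0.8],
  [[0, 0, 0], [0, 0.2, 0], 0.8],
  [[0, 0, 0], [0, 0.2, 0], 0.8],
  [[0, 0, 0], [0, 0.2, 0], 0.8],
])

```text
clock: 15.7
tool_pos: [0.5645, -0.031, 0.0489]
tcp_rot: [-0.0, 0.734, 0.68, -0.001]
ft_force: [-0.5, 0.1, -4.4]
opening: 0.135
```

```bash
python3 look.py l4; python3 -c "
from h import *
go(.0,.049)"
```

```text
target [ 0.5672 -0.0323  0.049 ] now d 0.0028
t 15.8 turn [-0.1   0.05 -0.01] shift cm [-0.109  0.284 -0.012] F [ 0.68 -0.12 -4.4 ] M [ 0.051  0.03  -0.024] open 0.137
```

View pics/l4.png

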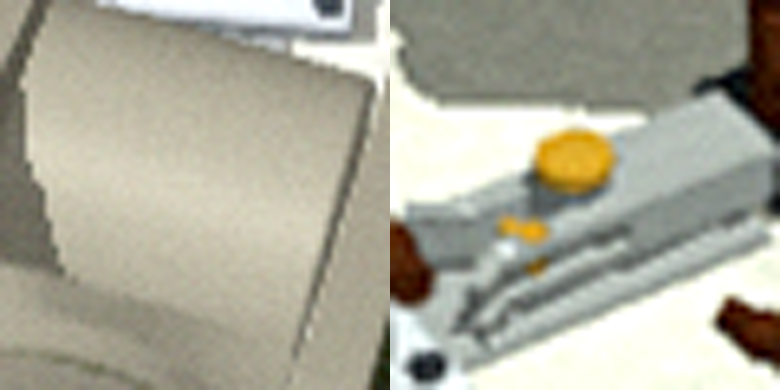

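The scene crop shows the brass latch across the throat again at about (508,225), behind the pin. I'll creep forward until the throat bottom touches.

Request:
step_arm([
  [[0, 0, 0], [0, 0.02, 0], 0.8],
  [[0, 0, 0], [0, 0.04, 0], 0.8],
  [[0, 0, 0], [0, 0.06, 0], 0.8],
  [[0, 0, 0], [0, 0.08, 0], 0.8],
  [[0, 0, 0], [0, 0.1, 0], 0.8],
  [[0, 0, 0], [0, 0.12, 0], 0.8],
  [[0, 0, 0], [0, 0.12, 0], 0.8],
  [[0, 0, 0], [0, 0.12, 0], 0.8],
  [[0, 0, 0], [0, 0.12, 0], 0.8],
  [[0, 0, 0], [0, 0.12, 0], 0.8],
], force=30)

```text
clock: 17.05
tool_pos: [0.5657, -0.0311, 0.0489]
tcp_rot: [-0.0, 0.734, 0.68, -0.001]
ft_force: [0.4, -0.1, -4.6]
opening: 0.131
```

```bash
python3 -c "
from h import *
go(.0,.049)"
```

```text
target [ 0.5672 -0.0323  0.049 ] now d 0.0016
t 17.05 turn [-0.1   0.05 -0.02] shift cm [-0.108  0.163 -0.009] F [ 0.36 -0.07 -4.56] M [0.027 0.065 0.005] open 0.131
```

Request:
step_arm([
  [[0, 0, 0], [0, 0.02, 0], 0.8],
  [[0, 0, 0], [0, 0.04, 0], 0.8],
  [[0, 0, 0], [0, 0.06, 0], 0.8],
  [[0, 0, 0], [0, 0.08, 0], 0.8],
  [[0, 0, 0], [0, 0.1, 0], 0.8],
  [[0, 0, 0], [0, 0.12, 0], 0.8],
  [[0, 0, 0], [0, 0.12, 0], 0.8],
  [[0, 0, 0], [0, 0.12, 0], 0.8],
  [[0, 0, 0], [0, 0.12, 0], 0.8],
  [[0, 0, 0], [0, 0.12, 0], 0.8],
])

```text
clock: 18.3
tool_pos: [0.5664, -0.0311, 0.0488]
tcp_rot: [-0.001, 0.734, 0.68, -0.001]
ft_force: [-5.3, -0.2, -2.1]
opening: 0.131
```

```bash
python3 look.py l5; python3 -c "
from h import *
go(.0,.049)"
```

```text
target [ 0.5672 -0.0323  0.049 ] now d 0.0009
t 18.4 turn [-0.18  0.04 -0.02] shift cm [-0.111  0.091 -0.023] F [-4.49 -0.09 -1.89] M [0.015 0.786 0.051] open 0.131
```

View pics/l5.png

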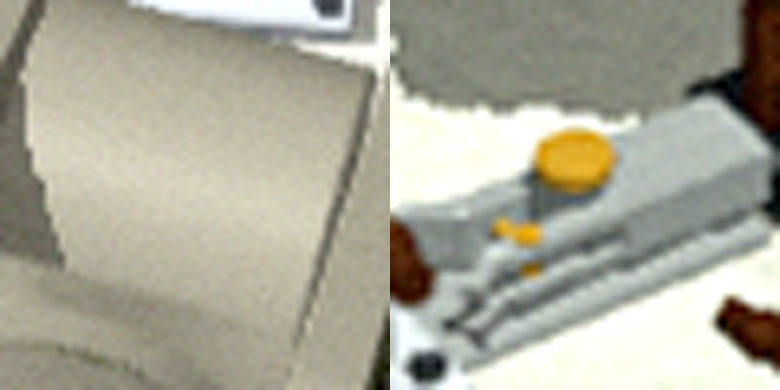

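Request:
step_arm([
  [[0, 0, 0], [0, -0.1, 0], 0.8],
  [[0, 0, 0], [0, -0.25, 0], 0.8],
  [[0, 0, 0], [0, -0.4, 0], 0.8],
  [[0, 0, 0], [0, -0.55, 0], 0.8],
  [[0, 0, 0], [0, -0.7, 0], 0.8],
  [[0, 0, 0], [0, -0.85, 0], 0.8],
  [[0, 0, 0], [0, -1, 0], 0.8],
  [[0, 0, 0], [0, -1.15, 0], 0.8],
  [[0, 0, 0], [0, -1.25, 0], 0.8],
  [[0, 0, 0], [0, -1.25, 0], 0.8],
])

```text
clock: 19.65
tool_pos: [0.5539, -0.0301, 0.0488]
tcp_rot: [-0.001, 0.734, 0.68, -0.001]
ft_force: [0.1, 0.9, -4.4]
opening: 0.13
```

```bash
python3 -c "
from h import *
go(.0,.049)"
```

```text
target [ 0.5672 -0.0323  0.049 ] now d 0.0135
t 19.65 turn [-0.18  0.04 -0.01] shift cm [-0.111  1.346 -0.022] F [ 0.1   0.9  -4.36] M [ 0.008  0.066 -0.007] open 0.13
```

Request:
step_arm([
  [[0, 0, 0], [0, -0.02, 0], 0.8],
  [[0, 0, 0], [0, -0.04, 0], 0.8],
  [[0, 0, 0], [0, -0.06, 0], 0.8],
  [[0, 0, 0], [0, -0.08, 0], 0.8],
  [[0, 0, 0], [0, -0.1, 0], 0.8],
  [[0, 0, 0], [0, -0.12, 0], 0.8],
  [[0, 0, 0], [0, -0.14, 0], 0.8],
  [[0, 0, 0], [0, -0.16, 0], 0.8],
  [[0, 0, 0], [0, -0.16, 0], 0.8],
  [[0, 0, 0], [0, -0.16, 0], 0.8],
])

```text
clock: 20.9
tool_pos: [0.5523, -0.03, 0.0488]
tcp_rot: [-0.001, 0.734, 0.68, -0.001]
ft_force: [-0.0, 0.2, -4.1]
opening: 0.136
```

```bash
python3 -c "
from h import *
go(.0,.049)"
```

```text
target [ 0.5672 -0.0323  0.049 ] now d 0.015
t 20.9 turn [-0.18  0.04 -0.02] shift cm [-0.11   1.504 -0.021] F [-0.03  0.22 -4.06] M [0.015 0.014 0.007] open 0.136
```

Request:
step_arm([
  [[0, 0, 0], [0, -0.02, 0], 0.8],
  [[0, 0, 0], [0, -0.04, 0], 0.8],
  [[0, 0, 0], [0, -0.06, 0], 0.8],
  [[0, 0, 0], [0, -0.08, 0], 0.8],
  [[0, 0, 0], [0, -0.1, 0], 0.8],
  [[0, 0, 0], [0, -0.1, 0], 0.8],
  [[0, 0, 0], [0, -0.1, 0], 0.8],
  [[0, 0, 0], [0, -0.1, 0], 0.8],
  [[0, 0, 0], [0, -0.1, 0], 0.8],
  [[0, 0, 0], [0, -0.1, 0], 0.8],
])

```text
clock: 22.15
tool_pos: [0.5519, -0.0301, 0.049]
tcp_rot: [-0.0, 0.734, 0.68, -0.001]
ft_force: [5.8, -0.0, -6.8]
opening: 0.136
```

```bash
python3 look.py l6; python3 -c "
from h import *
go(.0,.049)"
```

```text
target [ 0.5672 -0.0323  0.049 ] now d 0.0155
t 22.25 turn [-0.08  0.05 -0.02] shift cm [-0.103  1.546 -0.003] F [ 5.54 -0.26 -7.67] M [-0.012 -0.747 -0.007] open 0.134
```

View pics/l6.png

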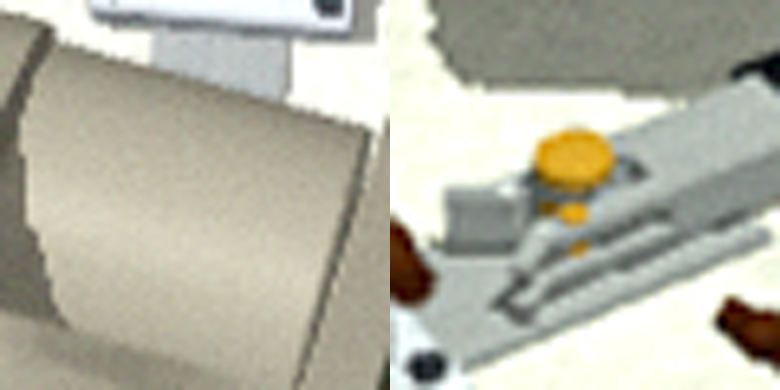

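Request:
step_arm([
  [[0, 0, 0], [0, 0.2, 0], 0.8],
  [[0, 0, 0], [0, 0.4, 0], 0.8],
  [[0, 0, 0], [0, 0.6, 0], 0.8],
  [[0, 0, 0], [0, 0.8, 0], 0.8],
  [[0, 0, 0], [0, 0.8, 0.03], 0.8],
  [[0, 0, 0], [0, 0.8, 0.06], 0.8],
  [[0, 0, 0], [0, 0.8, 0.09], 0.8],
  [[0, 0, 0], [0, 0.8, 0.12], 0.8],
  [[0, 0, 0], [0, 0.8, 0.12], 0.8],
  [[0, 0, 0], [0, 0.8, 0.12], 0.8],
])

```text
clock: 23.5
tool_pos: [0.5598, -0.0307, 0.0479]
tcp_rot: [-0.0, 0.734, 0.68, -0.001]
ft_force: [-1.3, -0.6, -2.1]
opening: 0.13
```

```bash
python3 -c "
from h import *
go(.0,.049)"
```

```text
target [ 0.5672 -0.0323  0.049 ] now d 0.0075
t 23.5 turn [-0.08  0.05 -0.02] shift cm [-0.103  0.747 -0.109] F [-1.3  -0.57 -2.1 ] M [ 0.016  0.24  -0.003] open 0.13
```

Request:
step_arm([
  [[0, 0, 0], [0, 0, 0.02], 0.8],
  [[0, 0, 0], [0, 0, 0.04], 0.8],
  [[0, 0, 0], [0, 0, 0.04], 1.2],
  [[0, 0, 0], [0, 0, 0.03], 1.4],
  [[0, 0, 0], [0, 0, 0], 1.8],
  [[0, 0, 0], [0, 0, 0], 2.4],
  [[0, 0, 0], [0, 0, 0], 3],
  [[0, 0, 0], [0, 0, 0], 3],
  [[0, 0, 0], [0, 0, 0], 3],
  [[0, 0, 0], [0, 0, 0], 3],
])

```text
clock: 24.75
tool_pos: [0.5599, -0.0307, 0.0479]
tcp_rot: [-0.0, 0.734, 0.68, -0.001]
ft_force: [0.3, 0.6, 0.2]
opening: 0.352
```

```bash
python3 look.py l7; python3 -c "
from h import *
go(.0,.049)
f=grab('wrist','w7.png')"
```

```text
target [ 0.5672 -0.0323  0.049 ] now d 0.0075
t 24.85 turn [-0.08  0.05 -0.02] shift cm [-0.104  0.746 -0.107] F [ 0.43 -1.23 -0.64] M [-0.061 -0.013 -0.015] open 0.353
```

View pics/w7.png

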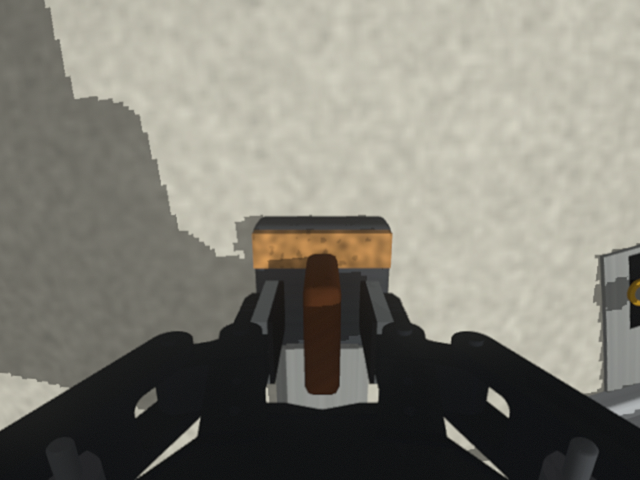

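The wrist view shows both fingers clear of the fin (about 304–340 px wide), with the rest standing free. Now I'll go straight up, then back.

Request:
step_arm([
  [[0, 0, 0], [0, 0, -0.5], 3],
  [[0, 0, 0], [0, 0, -2], 3],
  [[0, 0, 0], [0, 0, -4], 3],
  [[0, 0, 0], [0, 0, -7], 3],
  [[0, 0, 0], [0, 0, -11], 3],
  [[0, 0, 0], [0, -4, -15], 3],
  [[0, 0, 0], [0, -8, -18], 3],
  [[0, 0, 0], [0, -12, -20], 3],
  [[0, 0, 0], [0, -16, -20], 3],
  [[0, 0, 0], [0, -18, -20], 3],
])

```text
clock: 26.15
tool_pos: [0.3791, -0.0164, 0.2494]
tcp_rot: [0.001, 0.734, 0.679, -0.0]
ft_force: [-0.5, -0.4, 0.7]
opening: 0.352
```

```bash
python3 - <<'E'
from h import *
t=grab('top','t8.png');s=grab('scene','s8.png');w=grab('wrist','w8.png')
a=cv2.convertScaleAbs(cv2.resize(t['img'][130:280,260:360],(400,600),interpolation=cv2.INTER_CUBIC)[:,:,::-1],alpha=1.6)
b=cv2.convertScaleAbs(cv2.resize(s['img'][220:320,260:326],(396,600),interpolation=cv2.INTER_CUBIC)[:,:,::-1],alpha=1.5)
cv2.imwrite('pics/l8.png',np.hstack([a,b]));delta((.5,0,.2),-4.37)
E
```

```text
t 26.3 turn [ 0.05  0.09 -0.04] shift cm [ 2.598 11.769  4.935] F [ 0.44 -0.24  0.28] M [ 0.059 -0.021  0.028] open 0.355
```

View pics/l8.png

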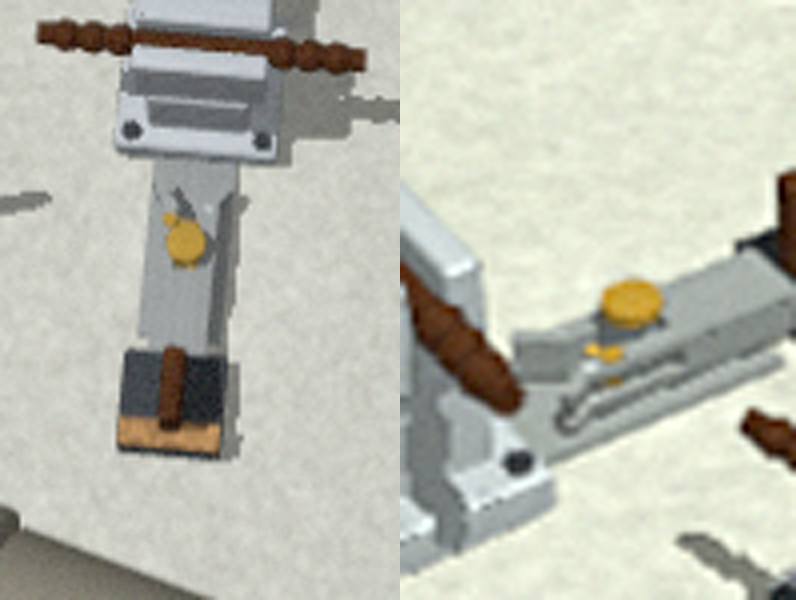

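View pics/s8.png

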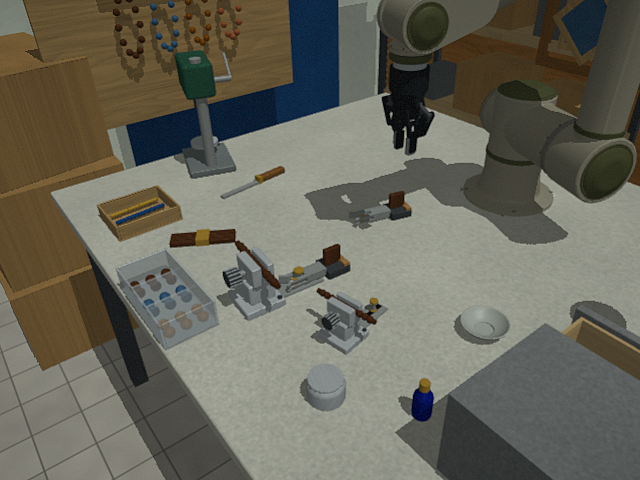

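View pics/t8.png

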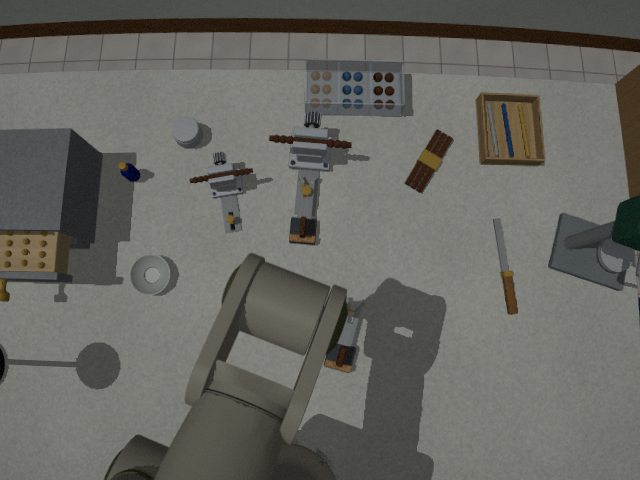

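```bash
python3 - <<'E'
from h import *
f=load('top');vv,uu=np.mgrid[210:248,280:325];C=cloud(f,np.c_[uu.ravel(),vv.ravel()])
k=(C[:,2]>.054);P=C[k];print('fin',P.mean(0).round(4),np.percentile(P[:,2],[10,90]).round(4))
k=(C[:,2]>.012)&(C[:,2]<.028)&(C[:,0]<.585);P=C[k];A=np.c_[P[:,:2],np.ones(len(P))];print('base slope',np.linalg.lstsq(A,P[:,2],rcond=None)[0].round(3),P[:,2].mean())
print(np.abs(bot.get_obs()['joint_vel']).max())
print(bot.finish_job())
E
```

```text
fin [ 0.5522 -0.031   0.0944] [0.0574 0.0619]
base slope [-0.061 -0.001  0.055] 0.021091753584356977
0.04094307080871031
the job is handed in; nothing more can be done
None
```

The filing rest is hooked on the larger vise's pin with the latch shut, and I've handed the job in. It stands on the desk with nothing touching it.

- **Pushing it home:** I picked up the right-most rest and slid the hook onto the pin. The latch resisted with about 4 N. After it flipped shut behind the pin, I crept forward until the throat bottom touched at about 5 N. The strongest push I read against the vise was 5.3 N, and the 20 N limit was never approached in the end-of-move readings.
- **Proving the latch:** I drew the rest back 14.5 mm, until the shut latch took a pull of about 5.8 N and held. I then eased it forward about 8 mm, set it down, let go and backed the arm away.
- **Final pictures:** They show the latch across the throat behind the pin, and the bystanders appear where they were. The whole run took about 26 s of the 70 s allowed.

**Checks that disagreed:**
- Before I gripped it, the top and wrist cameras differed by about 3 mm on where the fin was. The scene and top cameras differed by about 6 mm on the pin, so the final fit was found by force.
- The last depth check on the base gave a slope of about 0.06 (3.5°) along x over a small patch of noisy depth readings. The mean height was right at 21 mm and the base looks flat in the pictures, so I took the slope as noise.

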